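# Step a circuit board under the inspection pointer

### The arm

A 6-joint arm with a two-finger parallel gripper is mounted at the origin on the work surface. World frame = base frame: x ahead of the robot, y to its left, z up, the work surface at z = 0. Lengths are in m, angles in rad, forces in N, time in s.
With the tool pointing down it reaches from about 0.35 to 0.975 m from the base axis. Payload 4.9 kg.
Tool frame: the origin (TCP) lies on the centre line of the jaws, within the pads' length; the fingertips stand 8 mm ahead of it and the grasp point (between the pads) lies 11 mm behind it; z points along the fingers, y is the direction in which the jaws open and shut (so a half turn about z gives the same grasp; the last joint's range is limited). The gripper opens to 85 mm and grips with 20 to 120 N. Pads are 22 mm wide; open, the fingers measure 114 mm over their backs; the gripper's body (76 mm by 85 mm) begins 54 mm behind the grasp point. The pads swing forward as they close: fully open they stand 13 mm farther back than shut.
Start: joints at [-1.426, 0.053, 1.613, -0, 1.476, -0.119], TCP at [0.163, -0.603, 0.239] pointing down, gripper open.
Joint ranges: [-3.01, 3.01], [-1.01, 2.22], [0.06, 2.58], [-1.02, 4.17], [0.09, 2.62], [-3.14, 3.14]. Speed limits (rad/s): [2.57, 2.57, 3.14, 3.14, 3.14, 3.14].

### API

Orientations are given as a rotation vector (axis times angle).
In Python, from station import get_obs, get_image, calibration, finish_job gives the robot as it stands. The module is installed in compiled form; this text tells all that it offers.
- The arm moves only by the shell command python3 -m jog 'ROWS' [FORCE]. ROWS is JSON, a list of rows, each a list of 7 numbers: the shift along the tool's x, y, z in cm, then the turn, a rotation vector about the tool's x, y, z in rad, then the closure in counts, from 0 (fully open) to 255 (shut). In form: [[dx, dy, dz, ax, ay, az, jaw], ...]. A call has 1 to 8 rows; each row is the pose to reach, as a shift and turn from the pose measured when the call began, along the tool's axes at that moment; what a row does not reach only later rows make up. A row lasts 1/12 s, in which the tool goes at most 41.7 mm and 7.16 degrees, less where a joint would pass 70% of its speed; a pose out of reach is approached as far as the arm can. A call with a gripper value outside its range is refused whole. The fingers move at their own pace and stop on an object; FORCE is the grip in N (left out, the last holds). Time passes only in rows, so rows that repeat a pose let the fingers close. It gives the time, the measured TCP pose, the force and the opening at its end, in the units of the state.
- get_obs(): the state, without advancing time (a new reading comes with each control period).
- get_image(name): name is "scene" or "top" or "wrist"; returns the picture (480x640x3 uint8, red, green, blue); there is no depth.
- calibration(name): a dict with "vfov" (degrees; the focal length in pixels is half the picture's height over the tangent of half this angle, whatever the lens; pixels are square), "cx", "cy" (the principal point, pixels), "R" (3x3) and "t" (3): a world point X has camera coordinates R X + t. Camera axes: x right, y down, z forward; pixel columns grow to the right and rows downward; lengths in m; the calibration is good to about 2 mm. A picture is of the moment at which its call begins: read the wrist's pose just before it. calibration takes no time and is no camera call; for the wrist camera it gives the pose at the moment of the call.
- finish_job(): hands the job in, once; it reports no verdict.
The state is a dict: "t": time; "q": joint angles; "dq": joint speeds; "effort": joint torques, N m; "tool_pos": TCP position; "tool_rot": TCP orientation; "contact_force": force on the tool from outside, world axes, zero at the start; "wrist_torque": the same for the moment, N m; "opening": finger opening in m.
Only numpy, scipy, OpenCV 4.12 (cv2) and the standard library are available. Lean on these libraries where they do the work, as an engineer would, in place of code of your own. Each camera call takes 0.05 s, during which the arm holds its last target. There are 200 camera calls.

### The job

Take the board carrier out from under the dust hood, keep it level, set it down (without dropping it) into the blue-cornered nest of the inspection stand's x-y stage with its orange handle towards the robot, and let go of it. Then take it again (the orange handle keeps the hand clear of the scope) and slide the stage so that the fixed pointer stands over the middle of the red mark, then the yellow, then the white mark, stopping for a full second at each, and leave it at the white one. Do not strike the scope head or the pointer, and leave the other things on the bench where they are.

Things in the scene. Friction and masses are not known exactly. Their poses are not given: they have to be found in the camera images.
- carrier_mid (a point): Centre (half-way up) of the loose dark carrier's deck, 170 (x) x 60 (y) x 16 mm, 0.3 to 0.65 kg. x runs along its length away from the orange handle, z up. A green board lies on its top (2 mm, parts to 5 mm). It starts flat in the dock, handle end under the hood; at the middle its long edges are free to be gripped from above, its support being only 36 mm wide.
- tab (a point): Centre of the carrier's upright orange handle: a tab 24 mm along the carrier's x, 12 mm thick along its y, 34 mm tall, standing on the deck; 68 mm from the carrier's middle towards -x and 25 mm above the deck's half-height. The tab is meant for sliding, not for lifting.
- mark_red (a point): Middle of the red mark, a 12 mm disc on the board, 62 mm along x and -16 mm along y from the carrier's middle, 11 mm above the deck's half-height.
- mark_yellow (a point): Middle of the yellow mark, a 12 mm disc on the board, 22 mm along x and +14 mm along y from the carrier's middle.
- mark_white (a point): Middle of the white mark, a 12 mm disc on the board, 64 mm along x and +17 mm along y from the carrier's middle.
- nest (a point): Centre of the nest's floor, 80 mm above the table, moving with the stage. x: nest's length, away from the robot; z up. The carrier lies on it, x along x, with 3 mm play all round between blue cheeks and end stops 10 mm tall. Cheeks are 49 to 75 mm from the middle along x: the middle of the long sides is open. The spine under the carrier is 36 mm wide, the plate below it 20 mm lower.
- pointer_tip (a point): Lower tip (orange) of the fixed pointer, a 7 mm rod, 116 mm above the table, 18 mm over the board. Axes: the stand's. Never moves. Above it the scope's barrel, 38 mm across, begins 175 mm above the table; a 22 mm arm at 270 mm runs along +x to a column 115 mm away. With the stage at the near stop the nest's middle is 140 mm from the pointer along -x.
- slide_x (a joint): Stage travel along the stand's x, 0 at the near stop (towards the robot) to 0.14 m at the far stop. Free-running with about 2 N of friction; stays where it is left. The stage has no handle or drive of its own.
- slide_y (a joint): Stage travel along the stand's y, -0.04 to 0.04 m, about 2 N of friction; stays where it is left.
- dock_floor (a point): Centre of the grey dock's floor, 30 mm above the table; x points out of the hood's open side. The carrier's middle starts within 3 mm of it. The hood (roof 96 to 101 mm above the table, walls 76 mm apart) covers 51 to 95 mm on the -x side, closed at the back: the carrier comes out along +x, at least 45 mm, raised at most 15 mm (handle top starts 80 mm above the table).
- meter: Bystander: yellow hand-held meter lying flat, 150 x 72 x 43 mm; origin at its underside's centre.
- flux: Bystander: small bottle with red cap, 40 mm across, 85 mm tall; origin at its underside's centre.
- pot: Bystander: small grey open pot, 70 mm across, 50 mm tall; origin at its underside's centre.

How it is judged:
On the way, in this order (a step that is already met when the one before it is completed fails the run):
1. the carrier lies flat in the nest, handle towards the robot, and has been let go (x of carrier_mid in the frame of nest between -0.006 and 0.006 m and y of carrier_mid in the frame of nest between -0.006 and 0.006 m and z of carrier_mid in the frame of nest between 0.005 and 0.0105 m and angle between the x axis of carrier_mid and the x axis of nest, either way round below 0.1 rad and x of mark_red in the frame of nest above 0.03 m and contact force between the fingers and carrier below 0.1 N), for 0.2 s.
2. the red mark is under the pointer and the stage stands still (x of carrier_mid in the frame of nest between -0.006 and 0.006 m and y of carrier_mid in the frame of nest between -0.006 and 0.006 m and z of carrier_mid in the frame of nest between 0.005 and 0.0105 m and angle between the x axis of carrier_mid and the x axis of nest, either way round below 0.1 rad and x of mark_red in the frame of nest above 0.03 m and velocity of joint slide_x between -0.006 and 0.006 m/s and velocity of joint slide_y between -0.006 and 0.006 m/s and horizontal distance between mark_red and pointer_tip below 0.005 m), for 0.6 s.
3. the yellow mark is under the pointer and the stage stands still (x of carrier_mid in the frame of nest between -0.006 and 0.006 m and y of carrier_mid in the frame of nest between -0.006 and 0.006 m and z of carrier_mid in the frame of nest between 0.005 and 0.0105 m and angle between the x axis of carrier_mid and the x axis of nest, either way round below 0.1 rad and x of mark_red in the frame of nest above 0.03 m and velocity of joint slide_x between -0.006 and 0.006 m/s and velocity of joint slide_y between -0.006 and 0.006 m/s and horizontal distance between mark_yellow and pointer_tip below 0.005 m), for 0.6 s.
4. the white mark is under the pointer and the stage stands still (x of carrier_mid in the frame of nest between -0.006 and 0.006 m and y of carrier_mid in the frame of nest between -0.006 and 0.006 m and z of carrier_mid in the frame of nest between 0.005 and 0.0105 m and angle between the x axis of carrier_mid and the x axis of nest, either way round below 0.1 rad and x of mark_red in the frame of nest above 0.03 m and velocity of joint slide_x between -0.006 and 0.006 m/s and velocity of joint slide_y between -0.006 and 0.006 m/s and horizontal distance between mark_white and pointer_tip below 0.005 m), for 0.6 s.
At the end, for the whole second after the job is handed in: The carrier lies flat in the nest (middle within 6 mm, handle towards the robot), the white mark's middle within 5 mm of the pointer's tip seen from above, the stage still; before that the carrier was let go in the nest and the red, then the yellow mark stopped under the pointer (all of step 4); the robot touches nothing.
It fails at once if the scope head or pointer is struck (over 5 N) (contact force between scope_head and anything else above 5 N).
It fails at once if the carrier is let go over the nest more than 12 mm above its floor (contact force between the fingers and carrier below 0.1 N and z of carrier_mid in the frame of nest above 0.02 m and x of carrier_mid in the frame of nest between -0.1 and 0.1 m and y of carrier_mid in the frame of nest between -0.06 and 0.06 m).
It fails at once if the carrier is tipped by more than 30 degrees (angle between carrier_mid's own z axis and vertical above 0.52 rad).
It fails at once if a bystander is moved by more than 25 mm (distance of any of meter, flux, pot from where it was at the start of the episode above 0.025 m).
It also fails if it takes over 64 s, if anything falls off the work surface, if the arm or the gripper's body presses on something with over 40 N, if the wrist force passes 120 N, or if a joint passes its speed limit or range.

## Working session

There is one attempt and no reset: what is moved stays moved. The work goes in short steps, Python scripts to look and compute and a shell command to move; the robot and the scene stay as the last step left them, time stands still between calls to the robot, and variables do not carry over. Pictures are saved under pics/ and viewed, about 8 in all and at most 12, crops included, and the job is handed in when it is done.

```bash
mkdir -p pics; cat > h.py <<'E'
import numpy as np, cv2
from station import get_obs,get_image,calibration
from scipy.spatial.transform import Rotation as R
def K(c): return 240/np.tan(np.radians(c['vfov'])/2)
def ray(c,u,v):
    f=K(c); d=np.array([(u-c['cx'])/f,(v-c['cy'])/f,1.]); Rm=np.array(c['R']);t=np.array(c['t'])
    return -Rm.T@t, Rm.T@d
def onz(c,u,v,z):
    o,d=ray(c,u,v); return o+d*(z-o[2])/d[2]
def proj(c,X):
    p=np.array(c['R'])@np.array(X)+np.array(c['t']); f=K(c); return np.array([c['cx']+f*p[0]/p[2],c['cy']+f*p[1]/p[2]])
def save(n,im): cv2.imwrite(n,im[:,:,::-1])
E
python3 - <<'E'
from h import *
for n in('scene','top'):
    im=get_image(n); save(f'pics/{n}0.png',im); np.save(n+'0.npy',im); c=calibration(n)
    print(n,c['vfov'],c['cx'],c['cy'],ray(c,c['cx'],c['cy']))
o=get_obs();print(o['tool_pos'],o['tool_rot'],o['t'],R.from_rotvec(o['tool_rot']).as_matrix())
E
```

```text
scene 46.70621396523414 312.3202588275008 244.49316973453656 (array([ 1.1864342 , -0.531495  ,  0.70705671]), array([-0.64354952,  0.43109734, -0.63245482]))
top 55.48625206366409 311.1873124737935 235.5613373627729 (array([ 0.49962261, -0.09269261,  1.07525976]), array([ 0.0587486 , -0.02267187, -0.99801532]))
[ 0.16290465 -0.60281475  0.23816578] [-3.11241928e+00 -4.12951935e-01  1.17727639e-05] 0.1 [[ 9.65401779e-01  2.60766828e-01 -2.57059096e-04]
 [ 2.60766842e-01 -9.65399978e-01  1.88043720e-03]
 [ 2.42190797e-04 -1.88240991e-03 -9.99998199e-01]]
```

View pics/top0.png

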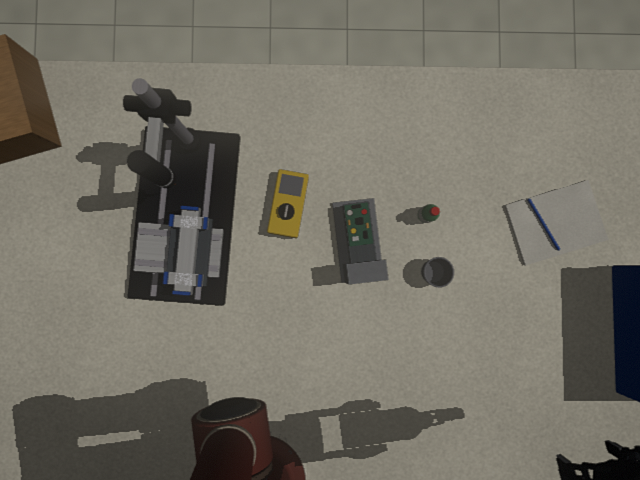

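View pics/scene0.png

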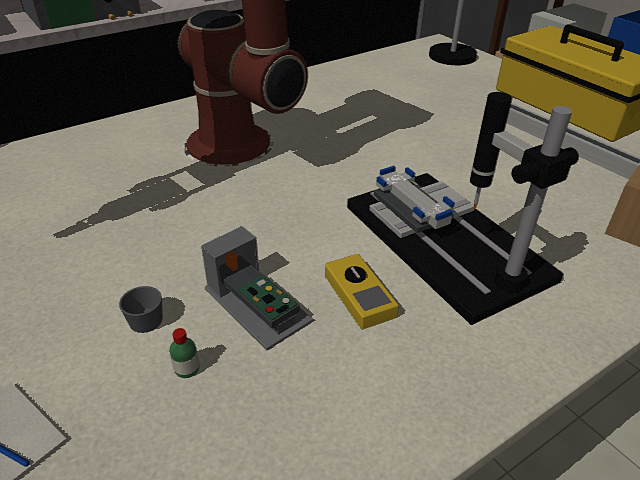

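Top view: the stand is at left, with blue corners around (186,250) and the scope near (150,170). The meter is at (287,203), the dock and board at (358,235) with the hood at (366,271), the flux at (430,213) and the pot at (437,271). Next I'll measure by colour blobs.

```bash
cat > m.py <<'E'
from h import *
def blobs(im,lo,hi,roi,amin=4):
    hsv=cv2.cvtColor(im,cv2.COLOR_RGB2HSV); m=cv2.inRange(hsv,np.array(lo),np.array(hi))
    x0,y0,x1,y1=roi; k=np.zeros_like(m);k[y0:y1,x0:x1]=m[y0:y1,x0:x1]
    n,l,s,ce=cv2.connectedComponentsWithStats(k)
    return [(int(s[i,4]),ce[i].round(1),s[i,:4]) for i in range(1,n) if s[i,4]>=amin],k
E
python3 - <<'E'
from m import *
T=np.load('top0.npy');S=np.load('scene0.npy');ct=calibration('top');cs=calibration('scene')
def show(n,im,c,lo,hi,roi,z,amin=4):
    b,k=blobs(im,lo,hi,roi,amin)
    for a,ce,s in b: print(n,a,ce,s,onz(c,*ce,z).round(4))
show('T red',T,ct,(0,130,90),(8,255,255),(330,195,380,260),.049)
show('T yel',T,ct,(20,120,100),(32,255,255),(330,195,380,260),.049)
show('T whi',T,ct,(0,0,140),(179,50,255),(330,195,380,260),.049)
show('T blue',T,ct,(105,120,60),(130,255,255),(120,190,240,310),.09)
show('S blue',S,cs,(105,120,60),(130,255,255),(340,150,480,240),.09)
show('S org',S,cs,(3,120,60),(20,255,255),(460,170,500,220),.116,2)
show('S tab',S,cs,(3,120,40),(20,255,255),(200,225,260,290),.063)
show('S red',S,cs,(0,130,90),(8,255,255),(230,265,310,340),.049)
show('S yel',S,cs,(20,120,100),(32,255,255),(230,265,310,340),.049)
show('S whi',S,cs,(0,0,140),(179,50,255),(230,265,310,340),.049)
for n,im,c,roi in(('T',T,ct,(330,195,380,260)),('S',S,cs,(220,260,320,340))):
    b,k=blobs(im,(50,80,30),(90,255,255),roi,1)
    p=cv2.findNonZero(cv2.morphologyEx(k,cv2.MORPH_CLOSE,np.ones((7,7))));r=cv2.minAreaRect(p);print(n,'board',r)
    for q in cv2.boxPoints(r): print(onz(c,*q,.048).round(4))
# scope barrel/tip geometry
a=cv2.resize(T[120:310,110:400],None,fx=2.7,fy=2.7,interpolation=cv2.INTER_CUBIC);save('pics/tc.png',a)
b=cv2.resize(S[70:240,350:580],None,fx=3.4,fy=3.4,interpolation=cv2.INTER_CUBIC);save('pics/sc.png',b)
E
```

```text
T red 21 [363.9 211.2] [362 209   5   5] [ 0.6162 -0.2352  0.049 ]
T yel 22 [353.  230.3] [351 228   5   5] [ 0.5726 -0.2104  0.049 ]
T whi 11 [334.7 196.1] [333 195   4   4] [ 0.6501 -0.1688  0.049 ]
T whi 175 [361.5 199.7] [334 195  46  22] [ 0.6424 -0.2297  0.049 ]
T whi 4 [378.5 221.5] [378 221   2   2] [ 0.5931 -0.2683  0.049 ]
T whi 7 [330.6 248.3] [330 247   2   4] [ 0.5316 -0.1599  0.049 ]
T whi 9 [331. 258.] [330 257   3   3] [ 0.5098 -0.1609  0.049 ]
T blue 55 [189.  207.5] [181 206  17   4] [0.6164 0.149  0.09  ]
T blue 48 [170.7 219.5] [169 214   5  12] [0.59   0.1876 0.09  ]
T blue 39 [204.7 222.9] [203 217   4  12] [0.5833 0.1147 0.09  ]
T blue 47 [165.  277.6] [163 272   5  12] [0.4654 0.1967 0.09  ]
T blue 37 [199.4 279.8] [198 275   4  11] [0.4611 0.1236 0.09  ]
T blue 51 [180.9 292.7] [172 291  18   4] [0.4335 0.1623 0.09  ]
S blue 38 [385.8 169.2] [380 166  15   9] [0.4352 0.1572 0.09  ]
S blue 51 [409.1 171.7] [405 168  10  10] [0.4697 0.1916 0.09  ]
S blue 50 [380.5 180.8] [377 177   9  10] [0.4641 0.1194 0.09  ]
S blue 66 [447.7 201. ] [443 196  11  12] [0.5924 
[... 432 characters left out ...]
.4] [268 265  42  45] [ 0.5839 -0.1647  0.049 ]
S whi 19 [261. 282.] [257 280   8   5] [ 0.5532 -0.2138  0.049 ]
S whi 25 [285.4 299.9] [283 298   6   5] [ 0.6137 -0.2014  0.049 ]
S whi 325 [238. 331.] [230 315  25  25] [ 0.6313 -0.2995  0.049 ]
S whi 200 [301.  334.2] [285 325  25  15] [ 0.6916 -0.2206  0.049 ]
T board ((360.5, 227.0), (8.062257766723633, 0.0), 150.25511169433594)
[ 0.5849 -0.2355  0.048 ]
[ 0.5849 -0.2355  0.048 ]
[ 0.5757 -0.2196  0.048 ]
[ 0.5757 -0.2196  0.048 ]
S board ((266.8941650390625, 296.62353515625), (53.79875946044922, 28.634822845458984), 40.601295471191406)
[ 0.5472 -0.257   0.048 ]
[ 0.516  -0.2033  0.048 ]
[ 0.6298 -0.1895  0.048 ]
[ 0.6543 -0.2402  0.048 ]
```

View pics/tc.png

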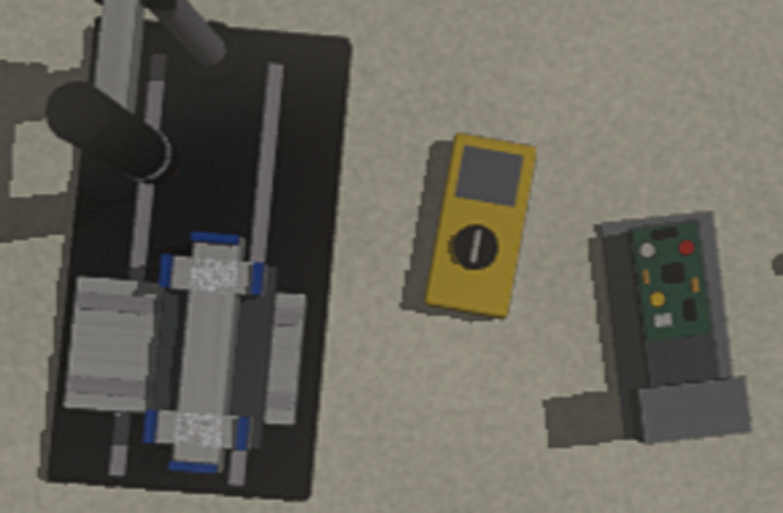

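View pics/sc.png

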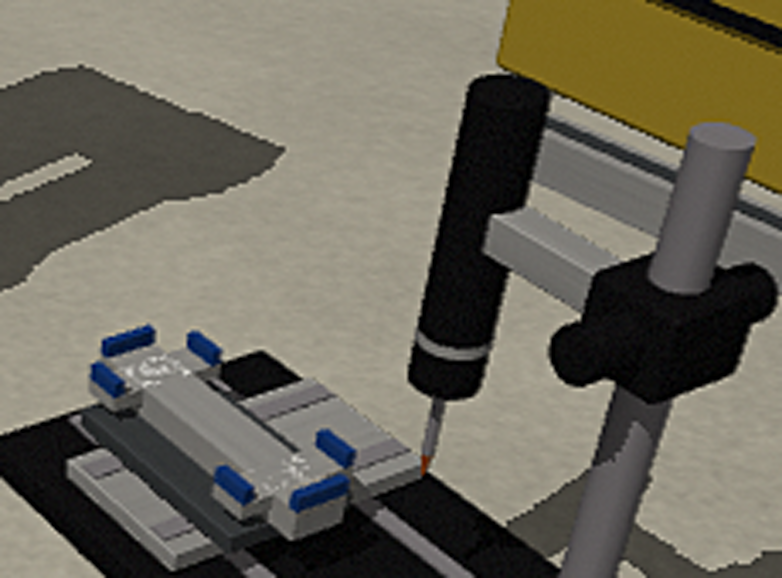

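Two views agree to about 1 mm. The carrier's middle is at about (0.5526, -0.2274) with yaw 7.6°, the nest at about (0.526, 0.154) with yaw -4.15°, and the pointer tip at about (0.656, 0.183). The stage is therefore at roughly slide_x 0.012, slide_y -0.039. I'll move over the carrier.

```bash
cat >> h.py <<'E'
def to(p,yaw,obs=None):
    "tool-axis shift (cm) and turn to bring TCP to world p, pointing down, tool x at yaw deg"
    o=get_obs(); A=R.from_rotvec(o['tool_rot']).as_matrix(); y=np.radians(yaw);c,s=np.cos(y),np.sin(y)
    B=np.array([[c,s,0],[s,-c,0],[0,0,-1.]])
    print('shift',(A.T@(np.array(p)-o['tool_pos'])*100).round(2),'turn',R.from_matrix(A.T@B).as_rotvec().round(3),'q6',o['q'][5].round(2),'F',np.round(o['contact_force'],1),'op',round(o['opening'],4),'t',o['t'])
E
python3 -m jog '[[47.9,-26,0,0,0,0.131,0],[47.9,-26,0,0,0,0.131,0],[47.9,-26,0,0,0,0.131,0],[47.9,-26,0,0,0,0.131,0],[47.9,-26,0,0,0,0.131,0],[47.9,-26,0,0,0,0.131,0],[47.9,-26,0,0,0,0.131,0],[47.9,-26,0,0,0,0.131,0]]'
python3 -c "
from h import *
to([.5575,-.2267,.22],7.6)"
```

```text
t: 0.77
tool_pos: [0.4051, -0.3714, 0.2386]
tool_rot: [-3.132, -0.208, 0.001]
contact_force: [1.0, -0.6, 0.7]
opening: 0.085
shift [ 17.02 -12.32   1.88] turn [-0.002  0.    -0.   ] q6 0.56 F [ 1.  -0.6  0.7] op 0.085 t 0.7667
```

```bash

python3 -m jog '[[17,-12.3,1.9,-0.002,0,0,0],[17,-12.3,1.9,-0.002,0,0,0],[17,-12.3,1.9,-0.002,0,0,0],[17,-12.3,1.9,-0.002,0,0,0],[17,-12.3,1.9,-0.002,0,0,0],[17,-12.3,1.9,-0.002,0,0,0],[17,-12.3,1.9,-0.002,0,0,0]]'
python3 - <<'E'
from m import *
to([.5575,-.2267,.22],7.6)
c=calibration('wrist');im=get_image('wrist');save('pics/w1.png',im);np.save('w1.npy',im)
print(ray(c,c['cx'],c['cy']))
M=np.array([.5526,-.2274]);a=np.radians(7.6);Q=np.array([[np.cos(a),-np.sin(a)],[np.sin(a),np.cos(a)]])
for n,l in(('red',(.062,-.016)),('yel',(.022,.014)),('whi',(.064,.017))): print(n,proj(c,[*(M+Q@l),.049]).round(1))
for n,lo,hi in(('red',(0,130,90),(8,255,255)),('yel',(20,120,100),(32,255,255)),('whi',(0,0,140),(179,50,255))):
    for A,ce,s in blobs(im,lo,hi,(0,0,640,480),60)[0]:
        if A<3000: print(n,A,ce,s,onz(c,*ce,.049).round(4))
E
```

```text
t: 1.35
tool_pos: [0.5582, -0.2247, 0.2186]
tool_rot: [-3.133, -0.214, 0.003]
contact_force: [-0.0, 0.0, 0.5]
opening: 0.0855
shift [-0.09  0.19 -0.14] turn [-0.002  0.002  0.004] q6 0.93 F [-0.   0.   0.5] op 0.0855 t 1.35
(array([ 0.63720358, -0.21382728,  0.35281878]), array([-0.30765803, -0.04163911, -0.95058546]))
red [338.7 140.3]
yel [296.9 195.6]
whi [292.2 137.2]
red 232 [338.2 138.8] [330 130  17  18] [ 0.6171 -0.2345  0.049 ]
red 664 [574.4 177.1] [560 163  30  29] [ 0.6137 -0.4093  0.049 ]
yel 206 [296.5 194.2] [289 187  16  16] [ 0.5736 -0.2102  0.049 ]
whi 146 [ 90.5 102.2] [87 84  8 38] [ 0.6182 -0.0613  0.049 ]
whi 195 [291.9 135.5] [285 128  15  16] [ 0.6149 -0.2018  0.049 ]
whi 82 [ 96.4 188.2] [ 90 184  14  10] [ 0.558  -0.0639  0.049 ]
whi 91 [ 96.8 208.3] [ 85 203  19  10] [ 0.5427 -0.0638  0.049 ]
whi 186 [299.1 218.2] [291 213  17  12] [ 0.5557 -0.2144  0.049 ]
```

View pics/w1.png

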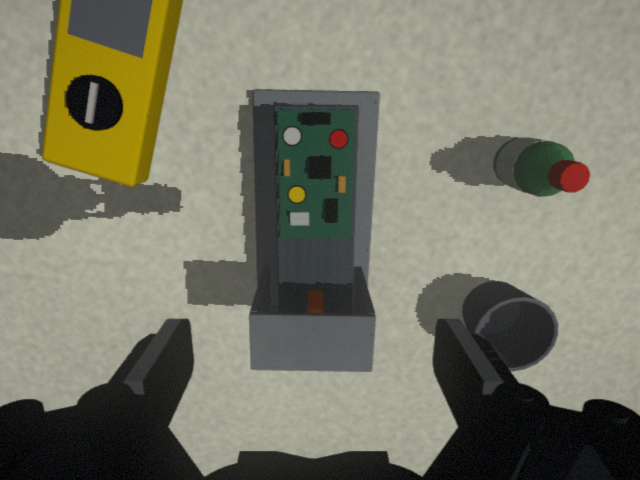

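The wrist view agrees within 1 mm: white mark at (292,136), red at (338,139), yellow at (296,194), and the tab under the hood at (315,300). The wrist camera sits 8 cm ahead of the tool, on the side where the scope would be. I'll turn the hand half round so the camera stays on the robot's side.

```bash

for i in 1 2 3; do python3 -m jog '[[0,0,0,0,0,-0.125,0],[0,0,0,0,0,-0.25,0],[0,0,0,0,0,-0.375,0],[0,0,0,0,0,-0.5,0],[0,0,0,0,0,-0.625,0],[0,0,0,0,0,-0.75,0],[0,0,0,0,0,-0.875,0],[0,0,0,0,0,-1.0,0]]' | grep pos; done
python3 -c "
from h import *
to([.5583,-.2266,.12],187.6)"
```

```text
tool_pos: [0.5562, -0.2277, 0.219]
tool_pos: [0.5549, -0.2294, 0.219]
tool_pos: [0.5537, -0.2311, 0.2191]
shift [-0.49  0.46  9.91] turn [-0.    -0.003 -0.138] q6 -2.08 F [-0.1 -0.7 -1.1] op 0.0856 t 3.4
```

```bash

python3 -m jog '[[-0.5,0.46,4,0,0,-0.1,0],[-0.5,0.46,7,0,0,-0.138,0],[-0.5,0.46,9.9,0,-0.003,-0.138,0],[-0.5,0.46,9.9,0,-0.003,-0.138,0],[-0.5,0.46,9.9,0,-0.003,-0.138,0],[-0.5,0.46,9.9,0,-0.003,-0.138,0]]'
python3 - <<'E'
from h import *
to([.5583,-.2266,.026],187.6)
im=get_image('wrist');save('pics/w2.png',im)
E
```

```text
t: 3.9
tool_pos: [0.5588, -0.228, 0.1221]
tool_rot: [-0.206, 3.133, -0.003]
contact_force: [0.6, -0.9, 1.1]
opening: 0.0845
shift [0.05 0.16 9.61] turn [-0.002  0.002 -0.002] q6 -2.21 F [ 0.6 -0.9  1.1] op 0.0845 t 3.9
```

View pics/w2.png

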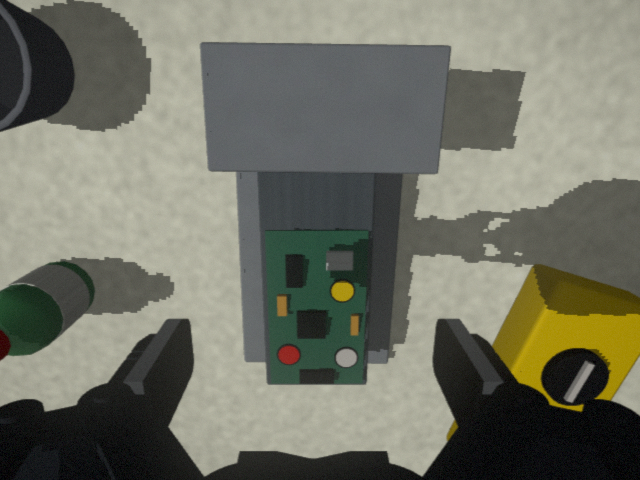

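Aligned: the carrier is centred between the jaws, clear of the meter and flux. Descending and gripping.

```bash

python3 -m jog '[[0,0.16,2.4,0,0,0,0],[0,0.16,4.8,0,0,0,0],[0,0.16,7,0,0,0,0],[0,0.16,8.5,0,0,0,0],[0,0.16,9.6,0,0,0,0],[0,0.16,9.6,0,0,0,0],[0,0.16,9.6,0,0,0,0]]' 60
python3 -c "
from h import *
to([.5583,-.2266,.026],187.6)"
```

```text
t: 4.53
tool_pos: [0.5605, -0.2273, 0.0284]
tool_rot: [-0.206, 3.13, -0.006]
contact_force: [0.5, -0.0, 0.7]
opening: 0.0852
shift [0.21 0.1  0.24] turn [-0.004  0.005 -0.001] q6 -2.21 F [ 0.5 -0.   0.7] op 0.0852 t 4.5333
```

```bash

python3 -m jog '[[0.2,0.1,0.24,-0.004,0.005,0,60],[0.2,0.1,0.24,-0.004,0.005,0,120],[0.2,0.1,0.24,-0.004,0.005,0,255],[0.2,0.1,0.24,-0.004,0.005,0,255],[0.2,0.1,0.24,-0.004,0.005,0,255],[0.2,0.1,0.24,-0.004,0.005,0,255],[0.2,0.1,0.24,-0.004,0.005,0,255],[0.2,0.1,0.24,-0.004,0.005,0,255]]' 60
python3 -c "
from h import *
to([.5583,-.2266,.026],187.6)"
```

```text
t: 5.2
tool_pos: [0.5598, -0.2273, 0.0282]
tool_rot: [-0.206, 3.132, -0.003]
contact_force: [-1.0, -0.8, 6.4]
opening: 0.0589
shift [0.14 0.09 0.21] turn [-0.002  0.003 -0.001] q6 -2.21 F [-1.  -0.8  6.4] op 0.0589 t 5.2
```

```bash

python3 -m jog '[[0,0,-0.4,0,0,0,255],[0,0,-0.8,0,0,0,255],[0,0,-0.8,0,0,0,255],[0,0,-0.8,0,0,0,255],[0,0,-0.8,0,0,0,255]]'
python3 -c "
from h import *
to([.5583,-.2266,.026],187.6)"
```

```text
t: 5.62
tool_pos: [0.5593, -0.227, 0.0355]
tool_rot: [-0.206, 3.133, -0.002]
contact_force: [0.2, 0.5, -3.2]
opening: 0.059
shift [0.09 0.06 0.95] turn [-0.002  0.002 -0.001] q6 -2.21 F [ 0.2  0.5 -3.2] op 0.059 t 5.6167
```

```bash

python3 -m jog '[[-1,0,0,0,0,0,255],[-2.5,0,0,0,0,0,255],[-4,0,0,0,0,0,255],[-5.5,0,0,0,0,0,255],[-7,0,0,0,0,0,255],[-8,0,0,0,0,0,255],[-8,0,0,0,0,0,255],[-8,0,0,0,0,0,255]]'
python3 - <<'E'
from h import *
to([.5583,-.2266,.22],187.6)
im=get_image('scene');save('pics/s2.png',im[140:440,120:520])
E
```

```text
t: 6.28
tool_pos: [0.6387, -0.2163, 0.0352]
tool_rot: [-0.207, 3.134, -0.002]
contact_force: [-0.1, -0.7, -3.1]
opening: 0.0592
shift [ 8.090e+00  1.000e-02 -1.849e+01] turn [-0.001  0.001 -0.001] q6 -2.14 F [-0.1 -0.7 -3.1] op 0.0592 t 6.2833
```

View pics/s2.png

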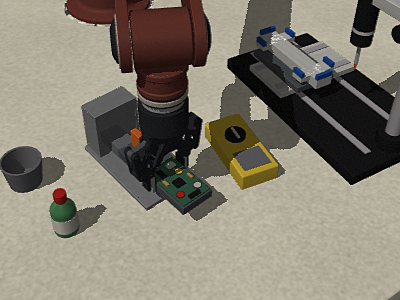

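The carrier is level and clear of the hood. Lifting next, then heading for the nest.

```bash

python3 -m jog '[[0,0,-1.5,0,0,0,255],[0,0,-4,0,0,0,255],[2,0,-7,0,0,0,255],[4,0,-10,0,0,0,255],[7,0,-12.5,0,0,0,255],[10,0,-13,0,0,0,255],[12,0,-13,0,0,0,255],[13,0,-13,0,0,0,255]]'
python3 -c "
from h import *
to([.50,.15,.165],175.85)"
```

```text
t: 7.0
tool_pos: [0.5071, -0.2337, 0.167]
tool_rot: [-0.204, 3.133, -0.004]
contact_force: [1.3, 0.1, -3.3]
opening: 0.0586
shift [-4.27 38.14  0.11] turn [-0.002  0.002  0.202] q6 -2.27 F [ 1.3  0.1 -3.3] op 0.0586 t 7.0
```

```bash

python3 -m jog '[[0,2,0,0,0,0.02,255],[-0.5,5,0,0,0,0.04,255],[-1,8,0,0,0,0.07,255],[-1.5,11,0,0,0,0.1,255],[-2,14,0,0,0,0.13,255],[-2.5,17,0,0,0,0.16,255],[-3,20,0,0,0,0.18,255],[-3,23,0,0,0,0.2,255]]'
python3 -c "
from h import *
to([.50,.15,.165],175.85)"
```

```text
t: 7.67
tool_pos: [0.507, -0.0003, 0.1668]
tool_rot: [0.112, 3.137, -0.003]
contact_force: [-1.1, -0.1, -3.3]
opening: 0.059
shift [ 1.77 14.94  0.15] turn [-0.002  0.003  0.001] q6 -1.65 F [-1.1 -0.1 -3.3] op 0.059 t 7.6667
```

```bash

python3 -m jog '[[0,2,0,0,0,0,255],[0,4,0,0,0,0,255],[0,5,0,0,0,0,255],[0,5,0,0,0,0,255],[0,5,0,0,0,0,255]]'
python3 - <<'E'
from m import *
to([.50,.15,.165],175.85)
c=calibration('wrist');im=get_image('wrist');save('pics/w3.png',im);np.save('w3.npy',im)
print(ray(c,c['cx'],c['cy']))
for A,ce,s in blobs(im,(105,120,50),(130,255,255),(0,0,640,480),40)[0]: print(A,ce,s,onz(c,*ce,.088).round(4))
for n,lo,hi in(('red',(0,130,60),(8,255,255)),('yel',(20,120,60),(32,255,255)),('org',(3,120,40),(18,255,255))):
    for A,ce,s in blobs(im,lo,hi,(0,0,640,480),20)[0]:
        if A<9000: print(n,A,ce,s,onz(c,*ce,.167+.0098+.011).round(4))
E
```

```text
t: 8.08
tool_pos: [0.5105, 0.0494, 0.1668]
tool_rot: [0.111, 3.137, -0.004]
contact_force: [-0.4, -1.7, -3.5]
opening: 0.0589
shift [1.76 9.96 0.15] turn [-0.003  0.003  0.002] q6 -1.55 F [-0.4 -1.7 -3.5] op 0.0589 t 8.0833
(array([0.43229402, 0.05562843, 0.30099277]), array([ 0.30766689, -0.02540446, -0.95115493]))
1335 [537.2  94.7] [494  87  86  17] [0.4347 0.1628 0.088 ]
1021 [453.4 156.3] [442 130  24  54] [0.4612 0.1236 0.088 ]
1347 [597.  156.3] [580 130  37  54] [0.4663 0.1954 0.088 ]
873 [553.2 364.6] [540 343  28  47] [0.5875 0.1864 0.088 ]
yel 4484 [164.8 325.2] [134 289  83  97] [0.4926 0.0056 0.1878]
yel 472 [222. 425.] [214 393  15  66] [0.5309 0.0179 0.1878]
yel 973 [355.3 408.5] [336 393  39  32] [0.5273 0.0624 0.1878]
yel 96 [252.9 422.2] [247 413  17  35] [0.5304 0.0283 0.1878]
yel 25 [378. 445.] [374 442   8   9] [0.5427 0.0695 0.1878]
yel 150 [147.4 463.5] [139 457  19  12] [ 0.5453 -0.0101  0.1878]
org 7789 [312.5 128.1] [281  66  64 127] [0.4378 0.0547 0.1878]
```

View pics/w3.png

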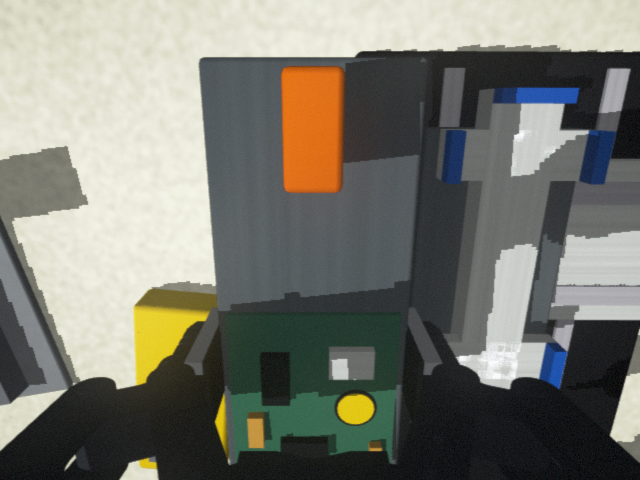

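The wrist view shows the nest's blue pieces (near stop 537,95; cheeks 453,156 and 597,156; far-left 553,365) and the carrier square in the hand. Nest centre is (0.5255, 0.1552) within 1.5 mm of the top view. The scene camera's (0.527, 0.151) is about 4 mm off in y, but its colour blobs include side faces.

```bash

python3 -c "
from h import *
to([.5316,.1546,.15],175.85)"
python3 -m jog '[[0,2,0,0,0,0,255],[-0.5,4.5,0.2,0,0,0,255],[-1,7,0.6,0,0,0,255],[-1.3,9,1,0,0,0,255],[-1.38,10.25,1.5,0,0.002,0.002,255],[-1.38,10.65,1.65,0,0.002,0.002,255],[-1.38,10.65,1.65,0,0.002,0.002,255],[-1.38,10.65,1.65,0,0.002,0.002,255]]'
python3 -c "
from h import *
to([.5316,.1546,.115],175.85)"
```

```text
shift [-1.34 10.7   1.66] turn [-0.003  0.003  0.001] q6 -1.55 F [-1.  -0.5 -4. ] op 0.059 t 8.1333
t: 8.8
tool_pos: [0.5318, 0.1531, 0.1498]
tool_rot: [-0.117, -3.139, 0.005]
contact_force: [-0.4, -0.1, -3.4]
opening: 0.0587
shift [0.03 0.16 3.48] turn [-0.003  0.    -0.002] q6 -1.35 F [-0.4 -0.1 -3.4] op 0.0587 t 8.8
```

```bash

python3 -m jog '[[0,0.2,1,0,0,0,255],[0,0.25,2.5,0,0,0,255],[0,0.25,4,-0.002,0,-0.002,255],[0,0.25,4.7,-0.002,0,-0.002,255],[0,0.25,4.8,-0.002,0,-0.002,255],[0,0.25,4.8,-0.002,0,-0.002,255],[0,0.25,4.8,-0.002,0,-0.002,255]]'
python3 - <<'E'
from m import *
to([.5316,.1546,.0782],175.85)
c=calibration('wrist');im=get_image('wrist');save('pics/w4.png',im);np.save('w4.npy',im)
for A,ce,s in blobs(im,(105,120,50),(130,255,255),(0,0,640,480),40)[0]: print(A,ce,s,onz(c,*ce,.088).round(4))
E
```

```text
t: 9.38
tool_pos: [0.5325, 0.1552, 0.1025]
tool_rot: [0.114, 3.138, -0.002]
contact_force: [0.7, -0.1, -2.4]
opening: 0.0589
shift [ 0.09 -0.06  2.43] turn [-0.001  0.001 -0.   ] q6 -1.35 F [ 0.7 -0.1 -2.4] op 0.0589 t 9.3833
3013 [316.  43.] [259  30 114  27] [0.435  0.1635 0.088 ]
517 [200.4 132.9] [194  96  13  79] [0.4603 0.1216 0.088 ]
766 [426.9 134.2] [420  97  16  78] [0.4664 0.1997 0.088 ]
364 [402.5 426.2] [397 395  12  60] [0.5899 0.1904 0.088 ]
327 [223.7 426.8] [219 396  10  60] [0.5847 0.1124 0.088 ]
```

View pics/w4.png

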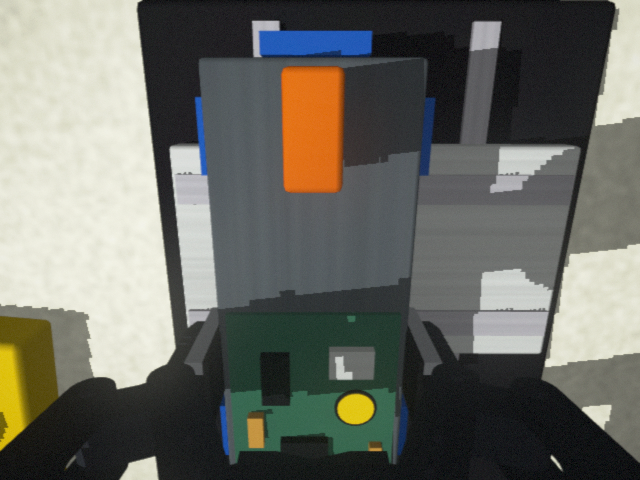

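The carrier is symmetric over the nest: cheeks show equally on both sides (left edge 194, right 436) and the near stop is just behind its end (row 43). Lowering.

```bash

python3 -m jog '[[0.1,0,0.5,0,0,0,255],[0.1,0,1,0,0,0,255],[0.1,0,1.4,0,0,0,255],[0.1,0,1.8,0,0,0,255],[0.1,0,2.0,0,0,0,255],[0.1,0,2.1,0,0,0,255],[0.1,0,2.1,0,0,0,255],[0.1,0,2.1,0,0,0,255]]'
python3 -c "
from h import *
to([.5315,.1554,.0782],175.85)"
```

```text
t: 10.1
tool_pos: [0.5318, 0.1554, 0.0819]
tool_rot: [0.114, 3.138, -0.002]
contact_force: [-0.0, 1.0, -3.4]
opening: 0.0586
shift [ 0.03 -0.    0.37] turn [-0.001  0.002 -0.   ] q6 -1.35 F [-0.   1.  -3.4] op 0.0586 t 10.1
```

```bash

python3 -m jog '[[0,0,0.2,0,0,0,255],[0,0,0.3,0,0,0,255],[0,0,0.4,0,0,0,255],[0,0,0.45,0,0,0,255],[0,0,0.45,0,0,0,255],[0,0,0.45,0,0,0,255]]'
python3 -c "
from h import *
to([.5315,.1554,.0782],175.85)"
```

```text
t: 10.6
tool_pos: [0.5322, 0.1554, 0.0781]
tool_rot: [0.114, 3.137, -0.002]
contact_force: [-2.1, -0.7, 3.1]
opening: 0.0588
shift [ 0.07 -0.   -0.01] turn [-0.001  0.003 -0.   ] q6 -1.35 F [-2.1 -0.7  3.1] op 0.0588 t 10.6
```

The force went from -3.4 to +3.1 N at exactly the expected height, so the carrier is seated. Releasing.

```bash

python3 -m jog '[[0,0,0,0,0,0,60],[0,0,0,0,0,0,0],[0,0,0,0,0,0,0],[0,0,0,0,0,0,0],[0,0,0,0,0,0,0],[0,0,0,0,0,0,0],[0,0,0,0,0,0,0],[0,0,0,0,0,0,0]]'
python3 -m jog '[[0,0,-1.5,0,0,0,0],[0,0,-4,0,0,0,0],[2,0,-6,0,0,0,0],[4,0,-8,0,0,0,0],[6,0,-8.5,0,0,0,0],[7.5,0,-8.5,0,0,0,0],[7.5,0,-8.5,0,0,0,0],[7.5,0,-8.5,0,0,0,0]]'
python3 - <<'E'
from m import *
to([.5315,.1554,.0782],175.85)
c=calibration('wrist');im=get_image('wrist');save('pics/w5.png',im);np.save('w5.npy',im)
b=lambda n,lo,hi,z,a0=40,a1=3000:[print(n,A,ce,s,onz(c,*ce,z).round(4)) for A,ce,s in blobs(im,lo,hi,(0,0,640,480),a0)[0] if A<a1]
b('blue',(105,120,50),(130,255,255),.09)
b('red',(0,130,60),(4,255,255),.099);b('yel',(22,140,60),(32,255,255),.099);b('whi',(0,0,110),(179,40,255),.099,100)
b('org',(5,150,60),(18,255,255),.130)
E
```

```text
t: 11.27
tool_pos: [0.5322, 0.1554, 0.0781]
tool_rot: [0.114, 3.137, -0.002]
contact_force: [0.2, -0.1, 0.5]
opening: 0.0855
t: 11.93
tool_pos: [0.457, 0.161, 0.163]
tool_rot: [0.113, 3.136, -0.002]
contact_force: [0.6, 0.2, 0.4]
opening: 0.0855
shift [-7.44 -0.01  8.5 ] turn [-0.001  0.004  0.   ] q6 -1.31 F [0.6 0.2 0.4] op 0.0855 t 11.9333
blue 1217 [313.9 219.3] [279 211  71  18] [0.4341 0.1632 0.09  ]
blue 706 [246.3 270.8] [238 246  17  51] [0.4599 0.1252 0.09  ]
blue 757 [380.7 271.5] [373 246  17  52] [0.4654 0.1968 0.09  ]
blue 273 [255.1 440.6] [248 429  14  23] [0.5725 0.1169 0.09  ]
blue 274 [371.  440.9] [365 430  14  22] [0.5777 0.1883 0.09  ]
yel 316 [336.7 414.7] [326 406  22  18] [0.5488 0.1682 0.099 ]
whi 749 [278.7 190. ] [270 170  20  48] [0.416  0.1476 0.099 ]
whi 1869 [415.9 410.5] [400 368  44 103] [0.5491 0.2137 0.099 ]
whi 380 [334.2 391. ] [322 384  26  15] [0.5325 0.1677 0.099 ]
org 1811 [312.6 284.4] [300 248  27  72] [0.4526 0.1613 0.13  ]
```

View pics/w5.png

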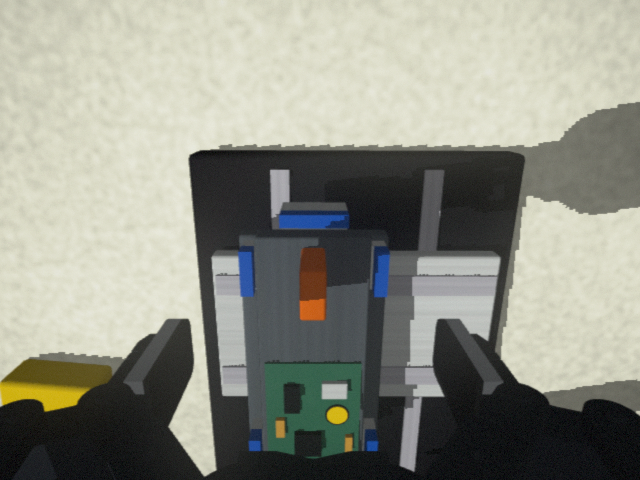

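The carrier lies in the nest between the cheeks; yellow mark measured at (0.5488, 0.1682), expected (0.5483, 0.1684). Next I'll locate the pointer tip precisely: the earlier blob centroid sits above the 116 mm tip height, so I need its lower end.

```bash
python3 - <<'E'
from m import *
c=calibration('scene');im=get_image('scene');np.save('s5.npy',im);S=np.load('scene0.npy')
for A in (S,im):
  for r in range(196,214): print(r,' '.join('%3d/%3d/%3d'%tuple(A[r,q]) for q in range(470,481)))
  print()
for v in (204,206,208,209,210,211): print(v,onz(c,474.8,v,.116).round(4))
for z in (.116,.175): print(proj(c,[.66,.18,z]))
b=lambda n,lo,hi,z,roi,a0=8,a1=3000:[print(n,A,ce,s,onz(c,*ce,z).round(4)) for A,ce,s in blobs(im,lo,hi,roi,a0)[0] if A<a1]
q=(380,140,480,240)
b('red',(0,130,60),(6,255,255),.099,q);b('yel',(20,140,60),(32,255,255),.099,q);b('whi',(0,0,120),(179,50,255),.099,q)
E
```

```text
196 154/148/132 156/152/135 157/152/136 159/155/138 154/148/131  88/ 84/ 83  93/ 91/ 93  89/ 86/ 87  74/ 70/ 71 115/111/100 171/165/147
197 152/148/132 153/147/132 151/147/131 158/154/137 156/152/136  95/ 91/ 92  95/ 92/ 94  83/ 80/ 82  77/ 75/ 74 142/139/124 165/161/144
198 155/147/133 155/148/132 154/151/134 162/156/139 159/155/138  84/ 80/ 84  95/ 91/ 93  78/ 74/ 78  79/ 75/ 72 169/165/146 162/155/139
199 155/150/136 154/149/133 157/152/136 155/151/134 128/125/114  89/ 87/ 90  94/ 92/ 93  74/ 73/ 73  91/ 89/ 81 162/158/139 159/154/138
200 159/155/138 156/151/136 152/148/132 151/145/130 102/ 99/ 93  94/ 90/ 91  90/ 86/ 89  70/ 67/ 68  87/ 84/ 78 163/159/142 154/151/135
201 152/148/135 159/153/136 156/150/134 150/146/132  90/ 87/ 87  95/ 91/ 94  86/ 82/ 85  80/ 78/ 76 140/136/120 162/158/140 158/153/137
202  76/ 75/ 71 165/160/140 164/160/142 158/153/138  86/ 84/ 89  95/ 94/ 97  83/ 80/ 83  67/ 65/ 62 134/132/118 160/155/139 156/150/135
203 140/138/132 149/145/136 135/132/118 160/159/140  86/ 72/ 69  93/ 96/101  71/ 72/ 75  75/ 74/ 71 168/163/145 156/151/135 155/150/135
204 134/133/
[... 4001 characters left out ...]
 180.12442127]
red 20 [428.  203.1] [425 202   7   4] [0.5854 0.136  0.099 ]
yel 20 [426.8 188.8] [424 187   7   4] [0.5476 0.1679 0.099 ]
whi 1327 [408.6 156.3] [380 140  65  37] [0.4324 0.2218 0.099 ]
whi 93 [457.8 148.8] [448 144  21  11] [0.4673 0.3336 0.099 ]
whi 641 [460.4 193.5] [438 179  39  34] [0.5961 0.2113 0.099 ]
whi 38 [436.3 184. ] [430 181  14   8] [0.5452 0.1956 0.099 ]
whi 18 [420.5 183.8] [417 182   8   4] [0.5273 0.1697 0.099 ]
whi 30 [478.2 204.8] [476 197   4  14] [0.6421 0.2118 0.099 ]
whi 14 [442.2 199. ] [440 198   6   3] [0.5903 0.1683 0.099 ]
whi 271 [393.  219.5] [380 208  32  26] [0.5889 0.0464 0.099 ]
whi 27 [471.1 226.4] [463 220  17  14] [0.6827 0.1506 0.099 ]
```

```bash
python3 - <<'E'
from m import *
c=calibration('scene');print('tip scene',onz(c,474.2,209.4,.116).round(4))
ct=calibration('top');T=np.load('top0.npy')
print('barrel end approx from top',onz(ct,164.4,177,.175).round(4),'expected px of tip-axis at .175 in top',proj(ct,[.6645,.1745,.175]))
to([.4539,.1611,.112],175.85)
E
```

```text
tip scene [0.6636 0.174  0.116 ]
barrel end approx from top [0.6665 0.1778 0.175 ] expected px of tip-axis at .175 in top [166.07075681 178.00562575]
shift [0.39 0.01 5.07] turn [-0.001  0.003 -0.   ] q6 -1.31 F [1.1 0.  0.6] op 0.0854 t 12.0333
```

Pointer estimates agree within about 3 mm: scene (0.6636, 0.174), barrel end from the top view (0.6665, 0.178). I'll descend over the tab and grip it gently.

```bash

python3 -m jog '[[0.4,0,1.5,0,0.003,0,0],[0.4,0,3.5,0,0.003,0,0],[0.4,0,4.7,0,0.003,0,0],[0.4,0,5.1,0,0.003,0,0],[0.4,0,5.1,0,0.003,0,0],[0.4,0,5.1,0,0.003,0,0]]'
python3 -m jog '[[0,0,0,0,0,0,120],[0,0,0,0,0,0,200],[0,0,0,0,0,0,255],[0,0,0,0,0,0,255],[0,0,0,0,0,0,255],[0,0,0,0,0,0,255],[0,0,0,0,0,0,255],[0,0,0,0,0,0,255]]' 25
python3 -c "
from h import *
to([.4539,.1611,.112],175.85)"
```

```text
t: 12.53
tool_pos: [0.4542, 0.161, 0.1118]
tool_rot: [-0.114, -3.139, 0.002]
contact_force: [0.9, 0.4, 0.4]
opening: 0.0854
t: 13.2
tool_pos: [0.4543, 0.1611, 0.1121]
tool_rot: [-0.114, -3.139, 0.002]
contact_force: [-0.0, -0.1, 2.1]
opening: 0.0116
shift [ 0.04 -0.    0.01] turn [-0.001 -0.    -0.   ] q6 -1.31 F [-0.  -0.1  2.1] op 0.0116 t 13.2
```

```bash

python3 -m jog '[[-0.5,0.3,0,0,0,0,255],[-1.3,0.8,0,0,0,0,255],[-2.3,1.4,0,0,0,0,255],[-3.5,2.1,0,0,0,0,255],[-4.7,2.8,0,0,0,0,255],[-5.9,3.5,0,0,0,0,255],[-6.9,4.1,0,0,0,0,255],[-7.4,4.4,0,0,0,0,255]]'
cat > chk.py <<'E'
from m import *
o=get_obs(); c=calibration('scene');im=get_image('scene');np.save('s_last.npy',im); save('pics/last.png',im)
print(o['t'],np.round(o['tool_pos'],4),'F',np.round(o['contact_force'],1),'op',o['opening'])
tip=np.array([.6643,.1743])
q=(390,150,560,270)
for n,lo,hi in(('red',(0,130,60),(4,255,255)),('yel',(20,140,60),(32,255,255)),('whi',(0,0,110),(179,50,255)),('org',(5,150,50),(18,255,255))):
    for A,ce,s in blobs(im,lo,hi,q,6)[0]:
        if A>60: continue
        p=onz(c,*ce,.099)[:2]; d=tip-p; a=np.radians(-4.15)
        print(n,A,ce,s,p.round(4),'to go tool x,y cm',(-100*(d@[np.cos(a),np.sin(a)])).round(2),(100*(d@[-np.sin(a),np.cos(a)])).round(2))
E
python3 chk.py
```

```text
t: 13.87
tool_pos: [0.5327, 0.2, 0.1121]
tool_rot: [0.114, 3.139, -0.002]
contact_force: [-2.1, -2.4, 4.5]
opening: 0.0113
13.8667 [0.5327 0.2    0.1121] F [-2.1 -2.4  4.5] op 0.011304642462067312
red 20 [473.  216.9] [470 215   7   4] [0.6641 0.1749] to go tool x,y cm -0.02 -0.05
yel 23 [470.1 201.6] [467 200   7   4] [0.6261 0.2068] to go tool x,y cm -4.04 -2.96
whi 23 [519. 153.] [512 150  12   8] [0.5537 0.4316] to go tool x,y cm -12.9 -24.86
whi 32 [479.2 172.5] [473 168  14   8] [0.5621 0.2997] to go tool x,y cm -11.11 -11.77
whi 35 [412.5 182.9] [408 180   9   8] [0.516  0.1586] to go tool x,y cm -14.68 2.64
whi 27 [417.1 197.7] [414 194   8   8] [0.5603 0.1309] to go tool x,y cm -10.05 5.08
whi 21 [463.2 196.5] [460 195   8   4] [0.6065 0.2083] to go tool x,y cm -6.01 -2.98
whi 17 [486.9 212.4] [484 211   7   4] [0.6684 0.207 ] to go tool x,y cm 0.17 -3.29
whi 12 [395.6 232.5] [391 227  11  12] [0.6213 0.0252] to go tool x,y cm -3.21 15.18
whi 34 [458.3 230.7] [454 227  10   9] [0.679  0.1221] to go tool x,y cm 1.85 5.1
whi 13 [513.8 233.7] [511 231   6   6] [0.7396 0.1982] to go tool x,y cm 7.34 -2.93
whi 25 [475.1 237.3] [471 234   9   9] [0.709  0.1331] to go tool x,y cm 4.75 3.78
whi 9 [408. 244.] [404 240   9   9] [0.658  0.0221] to go tool x,y cm 0.47 15.23
whi 35 [556.9 264.9] [553 261   7   9] [0.8359 0.1918] to go tool x,y cm 16.99 -2.99
org 12 [474.4 206.2] [473 204   4   6] [0.6414 0.2023] to go tool x,y cm -2.49 -2.63
org 9 [480.6 205.7] [479 204   5   4] [0.6467 0.2134] to go tool x,y cm -2.04 -3.77
org 13 [459.8 208.2] [457 207   6   4] [0.6308 0.1745] to go tool x,y cm -3.34 0.22
```

```bash
python3 -c "
from h import *
im=cv2.imread('pics/last.png')[30:260,320:600];cv2.imwrite('pics/z1.png',cv2.resize(im,None,fx=2.6,fy=2.6,interpolation=cv2.INTER_CUBIC))"
```

```text
(no output)
```

View pics/z1.png

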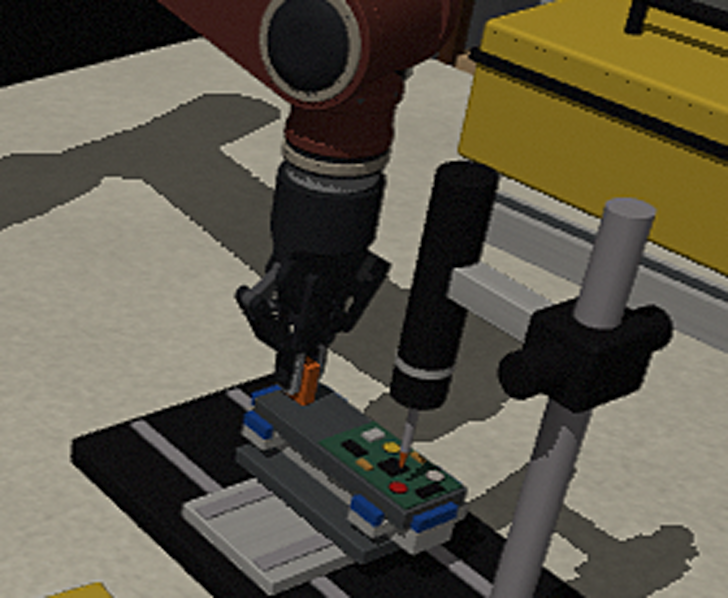

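The tip (403,462 in the zoom) stands above the red mark (400,487), and the wrist is well clear of the barrel. Dwelling on red.

```bash

for i in 1 2; do python3 -m jog '[[0,0,0,0,0,0,255],[0,0,0,0,0,0,255],[0,0,0,0,0,0,255],[0,0,0,0,0,0,255],[0,0,0,0,0,0,255],[0,0,0,0,0,0,255],[0,0,0,0,0,0,255],[0,0,0,0,0,0,255]]' | head -2; done
python3 chk.py | egrep -v 'whi|org'
```

```text
t: 14.58
tool_pos: [0.5331, 0.2002, 0.1121]
t: 15.25
tool_pos: [0.5331, 0.2002, 0.1121]
15.25 [0.5331 0.2002 0.1121] F [ 1.6 -0.2 -0.1] op 0.011223622904660422
red 19 [473.2 217.2] [470 216   7   4] [0.665  0.1745] to go tool x,y cm 0.06 -0.02
yel 20 [470.6 201.6] [468 200   6   4] [0.6266 0.2076] to go tool x,y cm -4.0 -3.05
```

```bash

python3 -m jog '[[-0.3,-0.2,0,0,0,0,255],[-0.9,-0.7,0,0,0,0,255],[-1.6,-1.2,0,0,0,0,255],[-2.4,-1.8,0,0,0,0,255],[-3.2,-2.4,0,0,0,0,255],[-3.8,-2.85,0,0,0,0,255],[-4.02,-3.02,0,0,0,0,255],[-4.02,-3.02,0,0,0,0,255]]'
python3 chk.py | egrep -v 'whi|org'
```

```text
t: 15.97
tool_pos: [0.5722, 0.1659, 0.1122]
tool_rot: [0.117, 3.137, -0.003]
contact_force: [1.9, -0.4, 1.4]
opening: 0.0113
15.9667 [0.5722 0.1659 0.1122] F [ 1.9 -0.4  1.4] op 0.011332166665163084
red 24 [476.  234.4] [473 233   7   4] [0.704  0.1406] to go tool x,y cm 4.21 3.07
yel 24 [473.  217.6] [470 216   7   4] [0.6656 0.1732] to go tool x,y cm 0.14 0.1
```

```bash

python3 -m jog '[[0.05,0.05,0,0,0,0,255],[0.12,0.1,0,0,0,0,255],[0.12,0.1,0,0,0,0,255],[0.12,0.1,0,0,0,0,255],[0.12,0.1,0,0,0,0,255],[0.12,0.1,0,0,0,0,255],[0.12,0.1,0,0,0,0,255],[0.12,0.1,0,0,0,0,255]]' | head -2
python3 chk.py | egrep -v 'whi|org'
for i in 1 2; do python3 -m jog '[[0,0,0,0,0,0,255],[0,0,0,0,0,0,255],[0,0,0,0,0,0,255],[0,0,0,0,0,0,255],[0,0,0,0,0,0,255],[0,0,0,0,0,0,255],[0,0,0,0,0,0,255],[0,0,0,0,0,0,255]]' | head -2; done
python3 chk.py | egrep -v 'org'
```

```text
t: 16.68
tool_pos: [0.5707, 0.1671, 0.1121]
16.6833 [0.5707 0.1671 0.1121] F [ 0.9 -2.   0.3] op 0.011347961175263726
red 23 [475.7 233.5] [473 232   7   4] [0.7019 0.1421] to go tool x,y cm 3.98 2.94
yel 22 [473.  217.1] [470 215   7   5] [0.6645 0.1744] to go tool x,y cm 0.02 -0.01
t: 17.4
tool_pos: [0.5707, 0.1671, 0.1122]
t: 18.07
tool_pos: [0.5707, 0.1671, 0.1121]
18.0667 [0.5707 0.1671 0.1121] F [-0.3 -1.4  1.3] op 0.011401436419883771
red 22 [475.5 233.5] [472 232   8   4] [0.7017 0.1418] to go tool x,y cm 3.97 2.97
yel 22 [473.  217.1] [470 215   7   5] [0.6645 0.1744] to go tool x,y cm 0.02 -0.01
whi 26 [519.2 152.3] [512 150  13   7] [0.5519 0.4343] to go tool x,y cm -13.09 -25.12
whi 33 [479.5 172.5] [473 168  14   8] [0.5624 0.3002] to go tool x,y cm -11.07 -11.82
whi 7 [494.  176.3] [493 175   3   4] [0.5889 0.314 ] to go tool x,y cm -8.53 -13.39
whi 31 [418.5 212.6] [415 208   8  10] [0.5986 0.1   ] to go tool x,y cm -6.02 7.88
whi 51 [477.6 211. ] [471 208  13   7] [0.6557 0.1958] to go tool x,y cm -1.02 -2.08
whi 24 [465.7 211.7] [462 210   9   5] [0.645  0.1756] to go tool x,y cm -1.93 0.01
whi 18 [490.3 228.6] [488 227   6   4] [0.7063 0.1746] to go tool x,y cm 4.19 -0.33
whi 58 [502.3 229.2] [494 226  16   8] [0.7194 0.1912] to go tool x,y cm 5.37 -2.09
whi 37 [461.5 248.4] [457 244  10  10] [0.7177 0.0908] to go tool x,y cm 5.93 7.94
whi 8 [419.5 254.5] [416 251   8   8] [0.6901 0.0196] to go tool x,y cm 3.69 15.24
whi 29 [478.8 254.4] [474 250  10  10] [0.7454 0.1037] to go tool x,y cm 8.6 6.45
whi 7 [507.1 255.7] [506 255   3   3] [0.7742 0.1412] to go tool x,y cm 11.2 2.51
whi 35 [556.9 264.9] [553 261   7   9] [0.8359 0.1918] to go tool x,y cm 16.99 -2.99
whi 28 [458.8 267.2] [455 265   9   5] [0.7502 0.0517] to go tool x,y cm 9.45 11.61
```

Yellow dwelt for over 1.3 s. Now the white mark: move 4.2 cm back and -0.3 cm in y.

```bash

python3 -m jog '[[0.4,0,0,0,0,0,255],[1.1,-0.1,0,0,0,0,255],[1.9,-0.15,0,0,0,0,255],[2.7,-0.2,0,0,0,0,255],[3.5,-0.25,0,0,0,0,255],[4.0,-0.3,0,0,0,0,255],[4.17,-0.3,0,0,0,0,255],[4.17,-0.3,0,0,0,0,255]]'
python3 chk.py | egrep 'red|yel|whi (1|2). .4[67]'
```

```text
t: 18.78
tool_pos: [0.5277, 0.1674, 0.1121]
tool_rot: [0.116, 3.139, -0.003]
contact_force: [-2.0, 1.8, 3.1]
opening: 0.0117
red 23 [458.3 221.5] [455 220   7   4] [0.6593 0.142 ] to go tool x,y cm -0.26 3.26
yel 24 [456.  205.6] [453 204   7   4] [0.6208 0.1747] to go tool x,y cm -4.34 0.28
whi 18 [472.5 216.8] [470 215   6   4] [0.6634 0.1743] to go tool x,y cm -0.09 0.0
whi 15 [464.2 239.1] [462 237   6   5] [0.702  0.1134] to go tool x,y cm 4.2 5.8
whi 18 [462.  244.6] [459 240   8  10] [0.7108 0.0991] to go tool x,y cm 5.18 7.17
```

```bash

python3 -m jog '[[-0.05,0,0,0,0,0,255],[-0.1,0,0,0,0,0,255],[-0.1,0,0,0,0,0,255],[-0.1,0,0,0,0,0,255],[-0.1,0,0,0,0,0,255],[-0.1,0,0,0,0,0,255],[-0.1,0,0,0,0,0,255],[-0.1,0,0,0,0,0,255]]' | head -2
python3 chk.py | egrep 'red|yel|whi (1|2). .4[67]'
for i in 1 2; do python3 -m jog '[[0,0,0,0,0,0,255],[0,0,0,0,0,0,255],[0,0,0,0,0,0,255],[0,0,0,0,0,0,255],[0,0,0,0,0,0,255],[0,0,0,0,0,0,255],[0,0,0,0,0,0,255],[0,0,0,0,0,0,255]]' | head -2; done
# release slowly
python3 -m jog '[[0,0,0,0,0,0,245],[0,0,0,0,0,0,220],[0,0,0,0,0,0,160],[0,0,0,0,0,0,80],[0,0,0,0,0,0,0],[0,0,0,0,0,0,0],[0,0,0,0,0,0,0],[0,0,0,0,0,0,0]]'
python3 chk.py | egrep 'F|red|yel|whi (1|2). .4[67]'
```

```text
t: 19.5
tool_pos: [0.529, 0.1673, 0.1121]
red 21 [458.7 221.7] [456 220   7   4] [0.6602 0.1421] to go tool x,y cm -0.18 3.24
yel 22 [456.6 206.2] [453 205   8   4] [0.6228 0.1742] to go tool x,y cm -4.13 0.31
whi 16 [473.2 217.1] [471 216   6   3] [0.6647 0.1747] to go tool x,y cm 0.04 -0.04
t: 20.22
tool_pos: [0.5291, 0.1673, 0.1121]
t: 20.88
tool_pos: [0.529, 0.1673, 0.1121]
t: 21.55
tool_pos: [0.5291, 0.1671, 0.112]
tool_rot: [0.116, 3.139, -0.004]
contact_force: [-0.1, 0.1, 0.7]
opening: 0.0824
21.55 [0.5291 0.1671 0.112 ] F [-0.1  0.1  0.7] op 0.08244801105188791
red 21 [458.6 221.6] [455 220   8   4] [0.6598 0.1422] to go tool x,y cm -0.21 3.23
yel 22 [456.6 206.2] [453 205   8   4] [0.6228 0.1742] to go tool x,y cm -4.13 0.31
whi 16 [473.2 217.1] [471 216   6   3] [0.6647 0.1747] to go tool x,y cm 0.04 -0.04
```

White is on target and didn't move on release. Raising straight up and back, then a final check.

```bash

python3 -m jog '[[0,0,-1,0,0,0,0],[0,0,-3,0,0,0,0],[1,0,-5.5,0,0,0,0],[3,0,-8,0,0,0,0],[5,0,-10,0,0,0,0],[7,0,-10,0,0,0,0],[7,0,-10,0,0,0,0],[7,0,-10,0,0,0,0]]'
for i in 1; do python3 -m jog '[[0,0,0,0,0,0,0],[0,0,0,0,0,0,0],[0,0,0,0,0,0,0],[0,0,0,0,0,0,0],[0,0,0,0,0,0,0],[0,0,0,0,0,0,0]]' | head -2; done
python3 chk.py | egrep 'F|red|yel|whi (1|2). .4[67]'
python3 -c "
from h import *
im=cv2.imread('pics/last.png')[130:260,380:560];cv2.imwrite('pics/z2.png',cv2.resize(im,None,fx=4.3,fy=4.3,interpolation=cv2.INTER_CUBIC))"
```

```text
t: 22.27
tool_pos: [0.4591, 0.1727, 0.213]
tool_rot: [0.115, 3.136, -0.003]
contact_force: [0.9, -0.1, -0.3]
opening: 0.0851
t: 22.77
tool_pos: [0.4592, 0.1726, 0.2127]
22.7667 [0.4592 0.1726 0.2127] F [-0.1 -0.4  0. ] op 0.08544965642826598
red 21 [458.7 221.7] [456 220   7   4] [0.6602 0.1421] to go tool x,y cm -0.18 3.24
yel 21 [456.5 206.1] [453 205   8   4] [0.6225 0.1743] to go tool x,y cm -4.17 0.31
whi 29 [479.  172.4] [473 168  13   8] [0.5616 0.2996] to go tool x,y cm -11.15 -11.76
whi 16 [473.2 217.1] [471 216   6   3] [0.6647 0.1747] to go tool x,y cm 0.04 -0.04
whi 11 [461.9 244.8] [459 242   8   8] [0.7111 0.0985] to go tool x,y cm 5.22 7.22
```

View pics/z2.png

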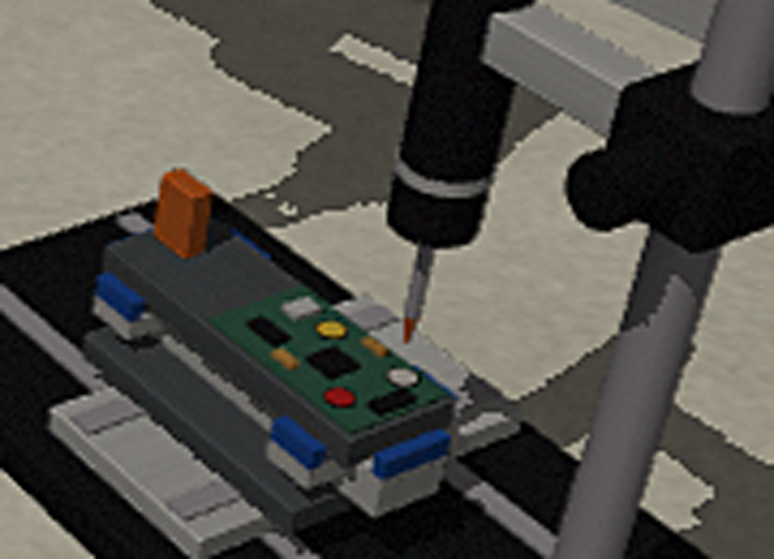

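The carrier lies flat in the nest, handle towards the robot. The tip (407,342) stands above the white mark (404,377), and the hand is clear. Handing in.

```bash
python3 -c "
from station import finish_job; print(finish_job())"
```

```text
the job is handed in; nothing more can be done
None
```

I handed the job in at about 23 s on the robot's clock. I drew the carrier out from under the hood level, set it into the nest and released it. I then took it again by the orange handle, slid the stage to red, yellow and white with at least 1.3 s at each, let go and backed off.

**Last checks:**
- **Marks:** after the final correction at each stop, the scene camera put the mark about 0.5 mm from my estimate of the pointer tip. Red and yellow were measured while I held them. White was measured after release and again after backing off, and it had not moved.
- **Carrier and robot:** the last picture shows the carrier flat between the cheeks, handle towards the robot. The hand is clear and the force reads about zero.
- **Collisions:** no force reading went above about 7 N, and I never came near the scope or the bystanders. I did not measure the bystanders' positions again at the end.

**What disagreed:**
- **Pointer tip:** its position rests mainly on the scene camera. The rougher top-view check of the barrel's end differed by up to 4 mm, so the true error could be 2–3 mm, against the 5 mm allowed.
- **Nest:** the scene camera placed it about 4 mm off in y from the top and wrist cameras. I put this down to its view taking in the sides of the blue pieces and used the other two.
- **Yellow stop:** it first came out about 1.7 mm off, and I corrected it before the dwell.

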